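Put the dropper bottle in the sash-fronted display case

TASK

Slide the front sash of the display case all the way up by its handle and stand the small dark dropper bottle upright in the middle of the round wooden plinth inside. Then slide the sash fully down again so that the case is shut, and leave the other two little containers on the counter standing where they are.

Things in the scene. Friction and masses are not known exactly. Their poses are not given: they have to be found in the camera images.
- display_case: Fixed wood-framed glass display case on the counter at the robot's right, 140 mm deep (own x), 240 mm wide (own y), 455 mm high (own z). Origin: centre of its underside; its front, with the sash, faces its own -x. The floor and sill is 10 mm thick. When the sash is up the front opening is 216 mm wide and runs from 10 mm to 222 mm above the counter; a glass shelf (with two tea lights on it) and a fixed upper pane close the case from 232 mm upward.
- sash_handle (a point): Centre of the grip of the sash's handle: a dark steel block with rounded edges, 22 mm wide (case y), 46 mm high, 18 mm thick (case x), on a stem in the middle of the sash. It stands off to the front: its centre is 30 mm in front of the sash's frame and 96 mm in front of the case's centre, and 128 mm above the counter when the sash is shut. It moves straight up and down with the sash; axes as the case's.
- sash (a joint): Height of the sliding sash above its shut position, m: 0 = shut down on the sill, 0.21 = all the way up (stop); may start slightly open. The sash is an aluminium-framed pane, 220 mm high and 8 mm thick, its mid-plane 62 mm in front of the case's centre. It stays where it is left; raising takes about 6 N, lowering about 3 N, a little more when fast.
- plinth_top (a point): Centre of the top face of the round light-wood plinth, 56 mm in diameter and 8 mm high, on the case's floor, midway between its side walls and 17 mm nearer the front than the case's centre; this point is 18 mm above the counter, 45 mm behind the sash's mid-plane. z up.
- dropper_bottle_mid (a point): Centre, half-way up, of the loose dark amber dropper bottle with a black dropper top: 102 mm high, round body 33 mm in diameter from the base up to 62 mm, then a 24 mm collar to 77 mm and a narrow rubber teat; 70 g. The point is 51 mm above its underside; own z points to its top. It starts upright on the counter.
- spice_jar_mid (a point): Centre, half-way up, of a loose spice jar with a wide green cap, 46 mm in diameter, 106 mm high: a bystander standing on the counter.
- polish_bottle_mid (a point): Centre, half-way up, of a loose small nail polish bottle with a slim white cap, 31 mm in diameter, 79 mm high: a bystander standing on the counter.

How it is judged:
By the outcome, as a careful person would: the job done as asked, in the order asked, and still so for the second after the job is handed in, with the robot touching nothing.
It also fails if it takes over 67 s, if anything falls off the work surface, if the arm or the gripper's body presses on something with over 40 N, if the wrist force passes 120 N, or if a joint passes its speed limit or range.

ROBOT

A 6-joint arm with a two-finger parallel gripper is mounted at the origin on a cart in front of the work surface, level with it; the furniture and walls round the work are solid. World frame = base frame: x ahead of the robot, y to its left, z up, the work surface at z = 0. Lengths are in m, angles in rad, forces in N, time in s.
With the tool pointing down it reaches from about 0.35 to 0.775 m from the base axis. Payload 7.3 kg.
Tool frame: the origin (TCP) lies at the centre of the arm's flange, where the gripper is bolted on; the fingertips stand 178 mm ahead of it and the grasp point (between the pads) lies 159 mm ahead of it; z points along the fingers, y is the line along which they close (so a half turn about z gives the same grasp; the last joint's range is limited). The gripper opens to 92 mm and grips with 3 to 60 N. Pads are 19 mm wide; open, the fingers measure 130 mm over their backs; the gripper's body (75 mm by 190 mm) begins 47 mm behind the grasp point.
Start: joints at [1.201, 0.342, 1.524, -0, 1.275, -0.146], TCP at [0.116, 0.512, 0.405] pointing down, gripper open.
Joint ranges: [-2.53, 2.53], [-0.77, 2.02], [0.04, 2.7], [-1, 4.14], [0.28, 2.66], [-3.11, 3.11]. Speed limits (rad/s): [2.57, 2.57, 3.14, 3.14, 3.14, 3.14].

INTERFACE

Orientations are given as [roll, pitch, yaw] about the fixed x, y, z axes, in that order (R = Rz(yaw) Ry(pitch) Rx(roll)).
In Python, from cell import telemetry, vision, ticket gives the robot as it stands.
- The arm moves only by the shell command python3 -m crank 'ROWS' [FORCE]. ROWS is JSON, a list of rows, each a list of 5 numbers: the gripper command: -1 is shut, 1 is fully open, values between are in proportion, then the shift along the tool's x, y, z in mm, then the turn about the tool's z in rad. In form: [[fingers, dx, dy, dz, roll], ...]. A call has 1 to 12 rows; each row is the pose to reach, as a shift and turn from the pose commanded when the call began, along the tool's axes at that moment; what a row does not reach only later rows make up. A row lasts 1/12 s, in which the tool goes at most 41.7 mm and 7.16 degrees, less where a joint would pass 70% of its speed; a pose out of reach is approached as far as the arm can. A call with a gripper value outside its range is refused whole. The fingers move at their own pace and stop on an object; FORCE is the grip in N (left out, the last holds). Time passes only in rows, so rows that repeat a pose let the fingers close. It gives the time, the measured TCP pose, the force, the opening and the grip force at its end, in the units of the state.
- telemetry.observe(): the state, without advancing time (a new reading comes with each control period).
- vision.read_camera(name): name is "scene" or "top"; returns (picture, depth): 384x512x3 uint8, red, green, blue; 384x512 float32, m along the optical axis (not along the pixel's ray), 0 where there is no reading.
- vision.get_calibration(name): a dict with "camera_matrix" (3x3 intrinsics, pixels), "rvec" (rotation vector, rad) and "tvec" (3), from world to camera coordinates, as OpenCV has them. Camera axes: x right, y down, z forward; pixel columns grow to the right and rows downward; lengths in m; the calibration is good to about 2 mm. A picture is of the moment at which its call begins. get_calibration takes no time and is no camera call.
- ticket.hand_in(): hands the job in; it is judged then, once.
The state is a dict: "time": time; "qpos": joint angles; "qvel": joint speeds; "joint_efforts": joint torques, N m; "tool_pos": TCP position; "tool_rot": TCP orientation; "contact_force": force on the tool from outside, world axes, zero at the start; "torque": the same for the moment, N m; "opening": finger opening in m; "grip_force": force on a finger pad.
Only numpy, scipy, OpenCV 4.12 (cv2) and the standard library are available. Lean on these libraries where they do the work, as an engineer would, in place of code of your own. Each camera call takes 0.05 s, during which the arm holds its last target. There are 200 camera calls.

## Working session

There is one attempt and no reset: what is moved stays moved. The work goes in short steps, Python scripts to look and compute and a shell command to move; the robot and the scene stay as the last step left them, time stands still between calls to the robot, and variables do not carry over. Pictures are saved under pics/ and viewed, at most 10 in all, crops included, and the job is handed in when it is done.

```bash
ls; mkdir -p pics; python3 - <<'E'
from cell import telemetry, vision
import cv2,numpy as np
print(telemetry.observe())
for n in("scene","top"):
    p,d=vision.read_camera(n); cv2.imwrite(f"pics/{n}0.png",p[:,:,::-1]); np.savez(f"pics/{n}0.npz",p=p,d=d)
    print(n,vision.get_calibration(n))
E
```

```text
pics
{'time': 0.0, 'qpos': array([ 1.20097857e+00,  3.42724545e-01,  1.52500310e+00, -5.26831944e-06,
        1.27540579e+00, -1.46010019e-01]), 'qvel': array([-0.00094571, -0.0014799 ,  0.00142003, -0.00124744, -0.00127869,
       -0.00061987]), 'joint_efforts': array([-1.29285399e-04, -4.31224573e+01, -2.44227809e+01,  7.17479177e-02,
        5.58750762e-02, -1.09180442e-04]), 'tool_pos': array([0.11645647, 0.51178536, 0.40404867]), 'tool_rot': array([-3.14006753e+00, -2.19186670e-04,  2.91778629e+00]), 'contact_force': array([-0.47658851, -0.1767731 , -0.40291361]), 'torque': array([-0.01635902, -0.0044223 , -0.00160207]), 'grip_force': 0.0, 'opening': 0.0919720578189506}
scene {'camera_matrix': array([[425.7907357 ,   0.        , 250.15265318],
       [  0.        , 425.7907357 , 191.64961467],
       [  0.        ,   0.        ,   1.        ]]), 'rvec': array([ 1.01792097, -2.19939835,  1.28254182]), 'tvec': array([0.24025677, 0.34870226, 0.45535888])}
top {'camera_matrix': array([[463.67367779,   0.        , 263.12978582],
       [  0.        , 463.67367779, 192.2394202 ],
       [  0.        ,   0.        ,   1.        ]]), 'rvec': array([ 1.77125143, -2.09126791,  0.54741719]), 'tvec': array([-0.06111195,  0.51883509,  0.69764668])}
```

View pics/scene0.png

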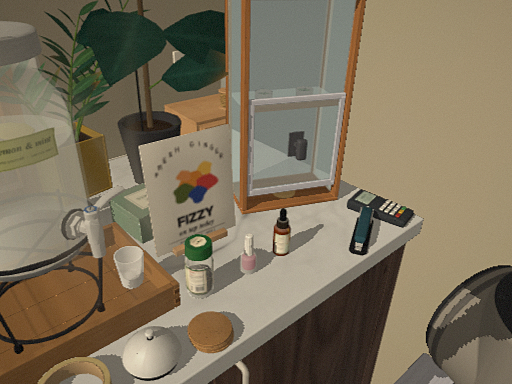

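View pics/top0.png

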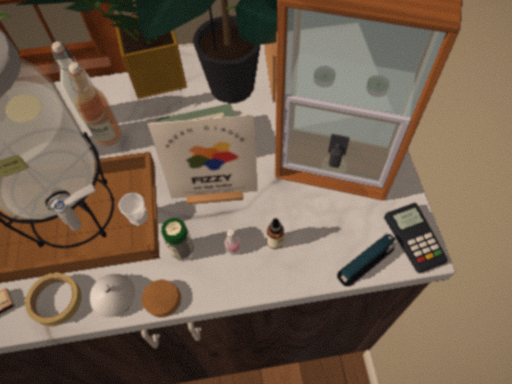

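The scene view shows the bottle at about (282,235), the polish at (248,255), the jar at (199,265) and the handle at (298,146). In the top view the bottle is at (275,233) and the handle at (338,150). Next I turn these into positions using depth.

```bash
cat > h.py <<'E'
import cv2,numpy as np
from cell import telemetry,vision
def cloud(n,d):
    c=vision.get_calibration(n);K=c["camera_matrix"];R=cv2.Rodrigues(np.array(c["rvec"]))[0];t=np.array(c["tvec"]).ravel()
    v,u=np.mgrid[:d.shape[0],:d.shape[1]]
    P=np.stack([(u-K[0,2])/K[0,0]*d,(v-K[1,2])/K[1,1]*d,d],-1)
    return (P-t)@R
def proj(n,X):
    c=vision.get_calibration(n)
    return cv2.projectPoints(np.array(X,float).reshape(-1,1,3),np.array(c["rvec"]),np.array(c["tvec"]),c["camera_matrix"],None)[0].reshape(-1,2)
def st():
    s=telemetry.observe()
    print({k:np.round(s[k],4).tolist() for k in("time","qpos","tool_pos","tool_rot","contact_force","opening","grip_force")})
E
python3 - <<'E'
from h import *
for n in("scene","top"):
    z=np.load(f"pics/{n}0.npz");p,d=z["p"].astype(int),z["d"];W=cloud(n,d)
    boxes={"scene":dict(bot=(270,205,295,258),pol=(238,232,260,275),jar=(182,232,217,300),han=(286,128,310,162)),"top":dict(bot=(264,215,288,252),pol=(222,226,242,255),jar=(160,215,194,262),han=(325,132,350,168))}[n]
    for k,(a,b,c,e) in boxes.items():
        w=W[b:e,a:c].reshape(-1,3);q=p[b:e,a:c].reshape(-1,3);dd=d[b:e,a:c].ravel()
        m=(dd>0)&(w[:,2]>.025)&(w[:,2]<.2)
        if k=="han": m&=q.max(1)<75
        w=w[m]
        print(n,k,m.sum(),"lo",np.percentile(w,3,0).round(3),"hi",np.percentile(w,97,0).round(3),"med",np.median(w,0).round(3))
    hsv=cv2.cvtColor(z["p"],cv2.COLOR_RGB2HSV)
    m=(hsv[...,0]<16)&(hsv[...,1]>120)&(d>0)&(W[...,1]<-.05)&(W[...,2]>.0)&(W[...,2]<.5)&(W[...,0]>.3)
    w=W[m];print(n,"wood",m.sum(),np.percentile(w,[1,99],0).round(3).tolist())
    # front face low
    for lo,hi in((0.0,.012),(.015,.05),(.05,.12),(.12,.2),(.2,.3),(.3,.4),(.44,.47)):
        s=w[(w[:,2]>lo)&(w[:,2]<hi)]
        if len(s)>8:
            r=cv2.minAreaRect(s[:,:2].astype(np.float32)*1000);print(lo,len(s),np.round(cv2.boxPoints(r)).tolist(),r[2])
E
```

```text
scene bot 492 lo [ 0.444 -0.17   0.027] hi [ 0.468 -0.146  0.097] med [ 0.454 -0.155  0.058]
scene pol 336 lo [ 0.446 -0.085  0.027] hi [ 0.467 -0.063  0.078] med [ 0.455 -0.072  0.043]
scene jar 1485 lo [ 0.449 -0.02   0.027] hi [0.59  0.047 0.106] med [0.458 0.033 0.076]
scene han 390 lo [ 0.528 -0.308  0.136] hi [ 0.571 -0.276  0.184] med [ 0.561 -0.287  0.164]
scene wood 6396 [[0.449, -0.405, 0.003], [0.971, -0.06, 0.435]]
0.0 1301 [[337.0, -349.0], [544.0, -465.0], [717.0, -155.0], [511.0, -39.0]] 60.68484878540039
0.015 236 [[364.0, -434.0], [522.0, -490.0], [659.0, -100.0], [500.0, -45.0]] 70.70048522949219
0.05 596 [[443.0, -81.0], [448.0, -407.0], [945.0, -399.0], [940.0, -72.0]] 0.9877913594245911
0.12 1816 [[513.0, -406.0], [975.0, -434.0], [997.0, -74.0], [535.0, -46.0]] 86.56487274169922
0.2 796 [[444.0, -308.0], [524.0, -416.0], [897.0, -137.0], [817.0, -30.0]] 36.745304107666016
0.3 1076 [[457.0, -239.0], [518.0, -412.0], [936.0, -265.0], [875.0, -92.0]] 19.35698127746582
0.44 17 [[502.0, -392.0], [518.0, -400.0], [625.0, -194.0], [610.0, -186.0]] 62.49079513549805
top
[... 377 characters left out ...]
418, 0.007], [0.931, -0.06, 0.456]]
0.0 1106 [[340.0, -319.0], [584.0, -532.0], [855.0, -221.0], [611.0, -8.0]] 48.953880310058594
0.015 315 [[265.0, -172.0], [379.0, -463.0], [981.0, -227.0], [868.0, 64.0]] 21.36453628540039
0.05 574 [[415.0, -158.0], [517.0, -408.0], [959.0, -226.0], [857.0, 23.0]] 22.301525115966797
0.12 1575 [[390.0, -158.0], [518.0, -409.0], [985.0, -172.0], [858.0, 79.0]] 26.93899917602539
0.2 727 [[445.0, -308.0], [522.0, -413.0], [901.0, -137.0], [824.0, -32.0]] 36.129539489746094
0.3 940 [[445.0, -305.0], [522.0, -415.0], [796.0, -221.0], [718.0, -111.0]] 35.19349670410156
0.44 3669 [[514.0, -406.0], [566.0, -428.0], [656.0, -206.0], [604.0, -185.0]] 67.868408203125
```

```bash
python3 -m crank '[[1,0,0,-20,0],[1,0,0,-20,0]]'
```

```text
time: 0.27
tool_pos: [0.1166, 0.5123, 0.4269]
tool_rot: [3.138, 0.001, 2.918]
contact_force: [0.3, 0.2, 1.0]
opening: 0.0918
grip_force: 0.0
```

```bash
python3 -m crank '[[1,0,0,-40,0],[1,0,0,-80,0],[1,0,0,-120,0],[1,0,0,-160,0],[1,0,0,-200,0],[1,0,0,-240,0],[1,0,0,-280,0],[1,0,0,-320,0],[1,0,0,-360,0],[1,0,0,-400,0],[1,0,0,-440,0],[1,0,0,-480,0]]'; python3 -c "
from h import *;st()"
```

```text
time: 1.27
tool_pos: [0.1069, 0.4523, 0.8382]
tool_rot: [-3.109, -0.012, 2.918]
contact_force: [-0.4, -0.4, 1.0]
opening: 0.0918
grip_force: 0.0
{'time': 1.2667, 'qpos': [1.1718, 0.482, 0.036, 0.0129, 2.6574, -0.1638], 'tool_pos': [0.1069, 0.4523, 0.8382], 'tool_rot': [-3.1093, -0.0118, 2.9175], 'contact_force': [-0.4327, -0.3573, 0.9911], 'opening': 0.0918, 'grip_force': 0.0}
```

```bash
python3 -m crank '[[1,0,0,40,0],[1,0,0,80,0],[1,0,0,120,0],[1,0,0,160,0],[1,0,0,200,0],[1,0,0,200,0]]'; python3 -c "
from h import *;st()"
```

```text
time: 1.77
tool_pos: [0.1022, 0.445, 0.6563]
tool_rot: [-3.114, -0.011, 2.918]
contact_force: [0.4, 0.3, 0.4]
opening: 0.0919
grip_force: 0.0
{'time': 1.7667, 'qpos': [1.1751, 0.1561, 1.0996, 0.0062, 1.9149, -0.17], 'tool_pos': [0.1022, 0.445, 0.6563], 'tool_rot': [-3.114, -0.0107, 2.9177], 'contact_force': [0.4027, 0.2631, 0.429], 'opening': 0.0919, 'grip_force': 0.0}
```

```bash
python3 -m crank '[[1,0,-20,-20,0],[1,0,-40,-40,0],[1,0,-60,-60,0],[1,0,-80,-80,0],[1,0,-110,-90,0],[1,0,-140,-90,0],[1,0,-170,-90,0],[1,0,-200,-90,0],[1,0,-200,-90,0]]'; python3 -c "
from h import *;st()"
```

```text
time: 2.52
tool_pos: [0.0577, 0.2487, 0.7558]
tool_rot: [-3.118, -0.009, 2.917]
contact_force: [-0.2, -0.6, -1.0]
opening: 0.0917
grip_force: 0.0
{'time': 2.5167, 'qpos': [1.0381, -0.1843, 1.1569, 0.0017, 2.1945, -0.3076], 'tool_pos': [0.0577, 0.2487, 0.7558], 'tool_rot': [-3.1178, -0.009, 2.9173], 'contact_force': [-0.1965, -0.6469, -1.0458], 'opening': 0.0917, 'grip_force': 0.0}
```

```bash
python3 - <<'E'
import numpy as np
D=[([.3427,1.5250,1.2754],(.11646,.51179),.40405),([.482,.036,2.6574],(.1069,.4523),.8382),([.1561,1.0996,1.9149],(.1022,.445),.6563),([-.1843,1.1569,2.1945],(.0577,.2487),.7558)]
A=[];y=[]
for q,p,z in D:
    s1=q[0];s2=s1+q[1];s3=s2+q[2];r=np.sqrt(p[0]**2+p[1]**2-.0766**2)
    A+= [[1,0,np.sin(s1),np.sin(s2),np.sin(s3)],[0,1,np.cos(s1),np.cos(s2),np.cos(s3)]];y+=[r,z]
x,res,rk,sv=np.linalg.lstsq(np.array(A),np.array(y),rcond=None);print(x,res,sv,np.array(A)@x-y)
d,h,a,b,c=x
E
```

```text
[-0.02841653 -1.41215104  0.50887191  0.39085744 -1.45131941] [0.00043715] [3.5948389  2.52540012 0.74618303 0.37738706 0.01665689] [-7.29445017e-04  4.85923816e-05 -8.34660027e-03 -9.38369204e-03
  1.42897227e-02  6.07228428e-03 -5.21367743e-03  3.26281539e-03]
```

```bash
python3 -m crank '[[1,0,0,-40,0],[1,0,0,-80,0],[1,0,0,-120,0],[1,0,0,-160,0],[1,10,-30,-180,0],[1,20,-60,-180,0],[1,30,-90,-180,0],[1,40,-120,-180,0],[1,50,-150,-180,0],[1,60,-180,-180,0],[1,70,-210,-180,0],[1,76,-240,-180,0]]'; python3 -c "
from h import *;st()"
```

```text
time: 3.52
tool_pos: [-0.0672, 0.0818, 0.8796]
tool_rot: [-3.134, -0.004, 2.914]
contact_force: [-1.1, 1.2, 0.2]
opening: 0.0917
grip_force: 0.0
{'time': 3.5167, 'qpos': [1.4422, -0.2948, 0.7876, 0.0111, 2.6557, 0.1083], 'tool_pos': [-0.0672, 0.0818, 0.8796], 'tool_rot': [-3.1342, -0.0045, 2.9145], 'contact_force': [-1.0873, 1.2483, 0.1792], 'opening': 0.0917, 'grip_force': 0.0}
```

```bash
python3 -m crank '[[1,-13,37,10,0],[1,-26,74,25,0],[1,-39,111,40,0],[1,-52,149,55,0],[1,-65,186,70,0],[1,-78,223,85,0],[1,-91,260,100,0],[1,-125,275,110,0],[1,-160,260,120,0],[1,-195,240,130,0],[1,-230,219,130,0],[1,-265,196,130,0]]'; python3 -m crank '[[1,-35,-22,0,0],[1,-70,-45,0,0],[1,-105,-68,0,0],[1,-140,-92,0,0],[1,-175,-116,0,0],[1,-210,-140,0,0],[1,-240,-168,0,0],[1,-265,-198,0,0],[1,-290,-230,0,0],[1,-315,-262,0,0],[1,-340,-294,0,0],[1,-362,-330,0,0]]';python3 -c "
from h import *;st()"
```

```text
time: 4.52
tool_pos: [0.2358, 0.2134, 0.746]
tool_rot: [-3.132, -0.006, 2.919]
contact_force: [0.4, 0.2, 0.8]
opening: 0.0918
grip_force: 0.0
time: 5.52
tool_pos: [0.515, -0.1894, 0.7472]
tool_rot: [-3.134, -0.005, 2.918]
contact_force: [1.2, 0.3, 1.1]
opening: 0.0916
grip_force: 0.0
{'time': 5.5167, 'qpos': [-0.4899, 0.4604, 0.4043, -0.0114, 2.2797, -1.8449], 'tool_pos': [0.515, -0.1894, 0.7472], 'tool_rot': [-3.134, -0.005, 2.9183], 'contact_force': [1.199, 0.3464, 1.0577], 'opening': 0.0916, 'grip_force': 0.0}
```

```bash
python3 -m crank '[[1,-480,-130,0,0],[1,-480,-130,0,0],[1,-480,-130,0,0],[1,-480,-130,0,0],[1,-480,-130,0,0],[1,-480,-130,0,0],[1,-480,-130,0,0],[1,-480,-130,0,0],[1,-480,-130,0,0]]';python3 -c "
from h import *;st()"
```

```text
time: 6.27
tool_pos: [0.6217, -0.2647, 0.6633]
tool_rot: [-3.13, 0.014, 2.918]
contact_force: [0.2, 0.7, -0.1]
opening: 0.0916
grip_force: 0.0
{'time': 6.2667, 'qpos': [-0.5145, 0.7873, 0.0384, -0.009, 2.2994, -1.8676], 'tool_pos': [0.6217, -0.2647, 0.6633], 'tool_rot': [-3.1304, 0.0139, 2.9179], 'contact_force': [0.2116, 0.7199, -0.127], 'opening': 0.0916, 'grip_force': 0.0}
```

```bash
python3 -m crank '[[1,-300,-80,-400,0]]';python3 -c "
from h import *;st()"; python3 -m crank '[[1,-600,-160,-800,0],[1,-600,-160,-800,0]]';python3 -c "
from h import *;st()"
```

```text
time: 6.35
tool_pos: [0.6191, -0.266, 0.6672]
tool_rot: [-3.129, 0.026, 2.918]
contact_force: [0.9, -0.7, -1.5]
opening: 0.0916
grip_force: 0.0
{'time': 6.35, 'qpos': [-0.5185, 0.7792, 0.0434, -0.0054, 2.2905, -1.8695], 'tool_pos': [0.6191, -0.266, 0.6672], 'tool_rot': [-3.1294, 0.0262, 2.9183], 'contact_force': [0.8999, -0.6861, -1.5293], 'opening': 0.0916, 'grip_force': 0.0}
time: 6.52
tool_pos: [0.5999, -0.2605, 0.696]
tool_rot: [-3.12, 0.067, 2.919]
contact_force: [-0.2, -0.5, 1.2]
opening: 0.0916
grip_force: 0.0
{'time': 6.5167, 'qpos': [-0.5265, 0.739, 0.0361, -0.0014, 2.2965, -1.8748], 'tool_pos': [0.5999, -0.2605, 0.696], 'tool_rot': [-3.1197, 0.0666, 2.9189], 'contact_force': [-0.191, -0.4881, 1.2213], 'opening': 0.0916, 'grip_force': 0.0}
```

```bash
for i in 1 2 3; do python3 -m crank '[[1,-600,-160,-700,0],[1,-600,-160,-700,0],[1,-600,-160,-700,0]]'|grep -E "tool|time";done; python3 -c "
from h import *;st()"
```

```text
time: 6.77
tool_pos: [0.5845, -0.259, 0.7148]
tool_rot: [-3.115, 0.091, 2.919]
time: 7.02
tool_pos: [0.5708, -0.2576, 0.7307]
tool_rot: [-3.11, 0.112, 2.92]
time: 7.27
tool_pos: [0.5561, -0.2551, 0.7474]
tool_rot: [-3.105, 0.135, 2.921]
{'time': 7.2667, 'qpos': [-0.5577, 0.6567, 0.0365, 0.0138, 2.3088, -1.8952], 'tool_pos': [0.5561, -0.2551, 0.7474], 'tool_rot': [-3.1053, 0.1351, 2.9208], 'contact_force': [0.5649, -0.7094, 0.4717], 'opening': 0.0919, 'grip_force': 0.0}
```

```bash
for i in 1 2 3 4 5 6; do python3 -m crank '[[1,-900,-240,-500,0]]'|grep -E "tool_rot";done; python3 -c "
from h import *;st()"
```

```text
tool_rot: [-3.1, 0.159, 2.922]
tool_rot: [-3.095, 0.182, 2.923]
tool_rot: [-3.09, 0.204, 2.924]
tool_rot: [-3.084, 0.227, 2.925]
tool_rot: [-3.078, 0.251, 2.927]
tool_rot: [-3.072, 0.276, 2.928]
{'time': 7.7667, 'qpos': [-0.5712, 0.669, 0.0372, 0.0364, 2.1524, -1.8948], 'tool_pos': [0.5775, -0.2753, 0.7442], 'tool_rot': [-3.0723, 0.276, 2.9284], 'contact_force': [0.1726, 0.0646, -1.0722], 'opening': 0.0917, 'grip_force': 0.0}
```

```bash
cat >> h.py <<'E'
from scipy.spatial.transform import Rotation as Ro
def axes():
    s=telemetry.observe();R=Ro.from_euler("xyz",s["tool_rot"]).as_matrix();z=R[:,2]
    print("t",round(s["time"],2),"pos",s["tool_pos"].round(4),"az",np.degrees(np.arctan2(z[1],z[0])).round(1),"down",np.degrees(np.arcsin(-z[2])).round(1),"y_el",np.degrees(np.arcsin(R[2,1])).round(1),"q",s["qpos"].round(3),"grasp",(s["tool_pos"]+.159*z).round(4),"op",round(s["opening"],4),"gf",round(s["grip_force"],1),"F",s["contact_force"].round(1))
    return s["tool_pos"],R
E
for i in 1 2 3 4 5 6 7 8 9 10; do python3 -m crank '[[1,-1000,0,-400,0]]'>/dev/null;done; python3 -c "
from h import *;axes()"
```

```text
t 8.6 pos [ 0.6261 -0.2219  0.7663] az -24.6 down 58.9 y_el -6.2 q [-0.459  0.656  0.037  0.016  1.905 -1.801] grasp [ 0.7009 -0.2562  0.6302] op 0.0916 gf 0.0 F [ 0.1 -0.5 -0.1]
```

```bash
for i in 1 2 3 4 5 6 7 8 9 10 11 12; do python3 -m crank '[[1,-1000,60,-100,0]]'>/dev/null;done; python3 -c "
from h import *;axes()"
```

```text
t 9.6 pos [ 0.6884 -0.163   0.7867] az -21.7 down 40.3 y_el -7.5 q [-0.334  0.671  0.037 -0.034  1.567 -1.713] grasp [ 0.801  -0.2079  0.6838] op 0.0918 gf 0.0 F [0.1 0.  0.4]
```

```bash
for i in 1 2 3 4 5 6 7; do python3 -m crank '[[1,-1000,0,100,0]]'>/dev/null;done; python3 -m crank '[[1,50,0,-50,0.12],[1,80,0,-80,0.13],[1,80,0,-80,0.13]]'; python3 -c "
from h import *;p,R=axes()
z=np.load('pics/top0.npz')
W=cloud('top',z['d']);hs=cv2.cvtColor(z['p'],cv2.COLOR_RGB2HSV);h=W[...,2]
for n in('scene','top'):
  z=np.load(f'pics/{n}0.npz');W=cloud(n,z['d'])
  dd=z['p'].max(2)<75
  x0,y0,x1,y1={'scene':(268,203,298,258),'top':(262,213,290,252)}[n]
  w=W[y0:y1,x0:x1].reshape(-1,3)
  for lo,hi in((.01,.03),(.03,.058),(.064,.075),(.085,.1)):
    s=w[(w[:,2]>lo)&(w[:,2]<hi)&(abs(w[:,1]+.16)<.03)];print(n,lo,len(s),s.min(0).round(4),s.max(0).round(4),s.mean(0).round(4))
  T=W.reshape(-1,3);T=T[(T[:,2]>.449)&(T[:,2]<.462)&(T[:,0]<.8)];r=cv2.minAreaRect(T[:,:2].astype('f')*1000);print(cv2.boxPoints(r).round(0).tolist(),len(T))
"
```

```text
time: 10.43
tool_pos: [0.6494, -0.1398, 0.7901]
tool_rot: [-3.082, 1.055, 2.858]
contact_force: [1.0, -0.1, 1.1]
opening: 0.0923
grip_force: 0.0
t 10.43 pos [ 0.6494 -0.1398  0.7901] az -20.2 down 29.5 y_el -1.7 q [-0.322  0.396  0.594 -0.03   1.096 -1.576] grasp [ 0.7792 -0.1875  0.7118] op 0.0923 gf 0.0 F [ 1.  -0.1  1.1]
scene 0.01 147 [ 0.4429 -0.1711  0.0102] [ 0.473  -0.1455  0.0299] [ 0.4521 -0.153   0.0201]
scene 0.03 205 [ 0.4429 -0.1729  0.0301] [ 0.4703 -0.1443  0.058 ] [ 0.4517 -0.1534  0.0448]
scene 0.064 60 [ 0.4489 -0.1681  0.0644] [ 0.4662 -0.1501  0.0749] [ 0.4547 -0.1564  0.0697]
scene 0.085 51 [ 0.4538 -0.1648  0.0856] [ 0.4645 -0.1545  0.0998] [ 0.458  -0.1592  0.0931]
[[294.0, -498.0], [295.0, -506.0], [363.0, -502.0], [362.0, -494.0]] 109
top 0.01 67 [ 0.4448 -0.176   0.0105] [ 0.4625 -0.145   0.0299] [ 0.4493 -0.1595  0.0205]
top 0.03 123 [ 0.4444 -0.1782  0.0302] [ 0.4702 -0.1451  0.058 ] [ 0.4505 -0.1596  0.046 ]
top 0.064 44 [ 0.4497 -0.1728  0.064 ] [ 0.4641 -0.1508  0.0749] [ 0.4544 -0.1611  0.0702]
top 0.085 46 [ 0.4551 -0.1681  0.0852] [ 0.4693 -0.1565  0.1   ] [ 0.4598 -0.1617  0.0944]
[[513.0, -418.0], [568.0, -428.0], [613.0, -188.0], [558.0, -178.0]] 3258
```

```bash
cat >> h.py <<'E'
YAW=np.radians(-22.1);cx=np.array([np.cos(YAW),np.sin(YAW)]);cy=np.array([-cx[1],cx[0]]);C=np.array([.559,-.2955])+.07*cx
def tocase(w): q=w[...,:2]-C; return np.stack([q@cx,q@cy,w[...,2]],-1)
def fromcase(x,y,z): return np.r_[C+x*cx+y*cy,z]
def go(target):  # displacement of grasp point to world target, in tool axes mm
    p,R=axes(); g=p+.159*R[:,2]; print("delta tool mm",(R.T@(np.array(target)-g)*1000).round(1),"world",(np.array(target)-g).round(4))
E
python3 - <<'E'
from h import *
for n,b in(("scene",(284,124,312,164)),("top",(323,128,352,170))):
    z=np.load(f"pics/{n}0.npz");p,d=z["p"],z["d"];W=tocase(cloud(n,d))
    w=W[b[1]:b[3],b[0]:b[2]].reshape(-1,3);q=p[b[1]:b[3],b[0]:b[2]].reshape(-1,3)
    w=w[(q.max(1)<80)]
    f=w[(w[:,0]<-.08)];print(n,len(f),np.percentile(f,[2,50,98],0).round(4).tolist())
    hs=cv2.cvtColor(p,cv2.COLOR_RGB2HSV);m=(hs[...,0]<18)&(hs[...,1]>110)&(d>0)&(abs(W[...,1])<.125)&(abs(W[...,0])<.09)
    w=W[m];
    for lo,hi in((.06,.2),(.25,.43)):
        s=w[(w[:,2]>lo)&(w[:,2]<hi)&(w[:,0]<-.05)]
        for sg in(-1,1):
            k=s[s[:,1]*sg>.09]
            if len(k):print("post",sg,len(k),np.percentile(k,[5,50,95],0).round(4).tolist())
    s=w[(w[:,2]>.449)&(w[:,2]<.465)];print('top',len(s),np.percentile(s,[1,99],0).round(4).tolist())
axes();print(fromcase(-.096,0,.163),fromcase(-.017,0,.018))
E
```

```text
scene 203 [[-0.1034, -0.0065, 0.1387], [-0.0997, 0.0042, 0.1614], [-0.0889, 0.0118, 0.1815]]
post -1 330 [[-0.0712, -0.1176, 0.0681], [-0.0685, -0.1112, 0.134], [-0.0622, -0.1075, 0.1938]]
post 1 384 [[-0.0646, 0.1101, 0.0677], [-0.0619, 0.1163, 0.1368], [-0.0519, 0.1197, 0.1933]]
post -1 843 [[-0.0708, -0.1175, 0.2637], [-0.0673, -0.1094, 0.3484], [-0.0526, -0.1074, 0.4224]]
post 1 720 [[-0.0648, 0.1103, 0.2603], [-0.0623, 0.1166, 0.3498], [-0.0521, 0.12, 0.4225]]Traceback (most recent call last):
  File "<stdin>", line 14, in <module>
    return _quantile_unchecked(
        a, q, axis, out, overwrite_input, method, keepdims, weights)
    return _ureduce(a,
                    func=_quantile_ureduce_func,
    ...<5 lines>...
                    overwrite_input=overwrite_input,
                    method=method)
    r = func(a, **kwargs)
    result = _quantile(arr,
                       quantiles=q,
    ...<2 lines>...
                       out=out,
                       weights=wgt)
    slices_having_nans = np.isnan(arr[-1, ...])
                                  ~~~^^^^^^^^^
IndexError: index -1 is out of bounds for axis 0 with size 0
```

```bash
sed -i 's/^YAW=.*/YAW=np.radians(-23.7);cx=np.array([np.cos(YAW),np.sin(YAW)]);cy=np.array([-cx[1],cx[0]]);C=np.array([.559,-.2955])+.072*cx+.0015*cy/' h.py; python3 - <<'E'
from h import *
H=fromcase(-.100,.001,.161);print(H,fromcase(-.017,0,.018))
p,R=axes();z=R[:,2]
for nm,t in(("back",[.45,-.2,.5]),("pre",H-.1*z+[0,0,0]),("H",H)): print(nm);go(t)
E
```

```text
[ 0.53436632 -0.28195631  0.161     ] [ 0.60996436 -0.31623363  0.018     ]
t 10.43 pos [ 0.6494 -0.1398  0.7901] az -20.2 down 29.5 y_el -1.7 q [-0.322  0.396  0.594 -0.03   1.096 -1.576] grasp [ 0.7792 -0.1875  0.7118] op 0.0923 gf 0.0 F [ 1.  -0.1  1.1]
back
t 10.43 pos [ 0.6494 -0.1398  0.7901] az -20.2 down 29.5 y_el -1.7 q [-0.322  0.396  0.594 -0.03   1.096 -1.576] grasp [ 0.7792 -0.1875  0.7118] op 0.0923 gf 0.0 F [ 1.  -0.1  1.1]
delta tool mm [ 338.5 -113.9 -160.8] world [-0.3292 -0.0125 -0.2118]
pre
t 10.43 pos [ 0.6494 -0.1398  0.7901] az -20.2 down 29.5 y_el -1.7 q [-0.322  0.396  0.594 -0.03   1.096 -1.576] grasp [ 0.7792 -0.1875  0.7118] op 0.0923 gf 0.0 F [ 1.  -0.1  1.1]
delta tool mm [ 5.820e+02 -1.536e+02 -3.000e-01] world [-0.3266 -0.0645 -0.5015]
H
t 10.43 pos [ 0.6494 -0.1398  0.7901] az -20.2 down 29.5 y_el -1.7 q [-0.322  0.396  0.594 -0.03   1.096 -1.576] grasp [ 0.7792 -0.1875  0.7118] op 0.0923 gf 0.0 F [ 1.  -0.1  1.1]
delta tool mm [ 582.  -153.6   99.7] world [-0.2449 -0.0945 -0.5508]
```

```bash
python3 -m crank '[[1,34,-11,-16,0.03],[1,68,-23,-32,0.03],[1,102,-34,-48,0.03],[1,136,-46,-64,0.03],[1,170,-57,-80,0.03],[1,204,-68,-96,0.03],[1,238,-80,-112,0.03],[1,272,-91,-128,0.03],[1,306,-103,-144,0.03],[1,338,-114,-161,0.03]]'; python3 - <<'E'
from h import *
H=fromcase(-.100,.001,.161);p,R=axes();z=R[:,2];go(H-.1*z);go(H)
E
```

```text
time: 11.27
tool_pos: [0.3178, -0.1519, 0.5801]
tool_rot: [-3.128, 1.058, 2.804]
contact_force: [-0.2, -0.9, -0.4]
opening: 0.0918
grip_force: 0.0
t 11.27 pos [ 0.3178 -0.1519  0.5801] az -20.2 down 29.4 y_el -0.4 q [-0.832 -0.323  1.914  0.702  0.672 -2.413] grasp [ 0.4478 -0.1998  0.5021] op 0.0918 gf 0.0 F [-0.2 -0.9 -0.4]
t 11.27 pos [ 0.3178 -0.1519  0.5801] az -20.2 down 29.4 y_el -0.4 q [-0.832 -0.323  1.914  0.702  0.672 -2.413] grasp [ 0.4478 -0.1998  0.5021] op 0.0918 gf 0.0 F [-0.2 -0.9 -0.4]
delta tool mm [243.7 -45.4 162.9] world [ 0.0048 -0.0521 -0.292 ]
t 11.27 pos [ 0.3178 -0.1519  0.5801] az -20.2 down 29.4 y_el -0.4 q [-0.832 -0.323  1.914  0.702  0.672 -2.413] grasp [ 0.4478 -0.1998  0.5021] op 0.0918 gf 0.0 F [-0.2 -0.9 -0.4]
delta tool mm [243.7 -45.4 262.9] world [ 0.0865 -0.0822 -0.3411]
```

```bash
python3 -m crank '[[1,33,-6,20,0],[1,66,-12,40,0],[1,99,-18,60,0],[1,132,-24,80,0],[1,165,-30,100,0],[1,198,-36,125,0],[1,230,-45,145,0],[1,244,-45,163,0],[1,244,-45,163,0]]'; python3 - <<'E'
from h import *
H=fromcase(-.100,.001,.161);go(H)
p,d=vision.read_camera("scene");cv2.imwrite("pics/s1.png",cv2.resize(p[60:300,180:420,::-1],(600,600)))
E
```

```text
time: 12.02
tool_pos: [0.3406, -0.1748, 0.4289]
tool_rot: [-3.137, 1.009, 2.785]
contact_force: [-0.1, -0.4, -0.9]
opening: 0.0918
grip_force: 0.0
t 12.02 pos [ 0.3406 -0.1748  0.4289] az -20.8 down 32.2 y_el -0.2 q [-0.816 -0.113  2.182  1.298  0.395 -3.105] grasp [ 0.4665 -0.2225  0.3442] op 0.0918 gf 0.0 F [-0.1 -0.4 -0.9]
delta tool mm [110.2 -31.2 169.1] world [ 0.0679 -0.0595 -0.1832]
```

View pics/s1.png

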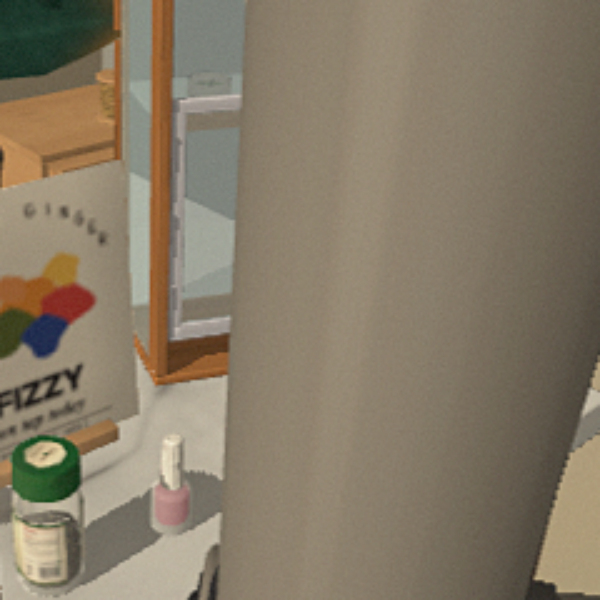

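```bash
for i in 1 2; do python3 -m crank '[[1,0,0,0,0.125],[1,0,0,0,0.25],[1,0,0,0,0.375],[1,0,0,0,0.5],[1,0,0,0,0.625],[1,0,0,0,0.75],[1,0,0,0,0.875],[1,0,0,0,1.0],[1,0,0,0,1.125],[1,0,0,0,1.25],[1,0,0,0,1.375],[1,0,0,0,1.5]]'>/dev/null; done;  python3 -m crank '[[1,0,0,0,0.12],[1,0,0,0,0.14],[1,0,0,0,0.14]]'; python3 - <<'E'
from h import *
H=fromcase(-.100,.001,.161);go(H)
E
```

```text
time: 14.32
tool_pos: [0.3399, -0.1747, 0.4282]
tool_rot: [3.133, -1.008, -0.352]
contact_force: [-0.3, 0.1, -0.3]
opening: 0.0915
grip_force: 0.0
t 14.32 pos [ 0.3399 -0.1747  0.4282] az -20.7 down 32.3 y_el 0.3 q [-0.818 -0.113  2.184  1.298  0.397  0.033] grasp [ 0.4657 -0.2223  0.3434] op 0.0915 gf 0.0 F [-0.3  0.1 -0.3]
delta tool mm [-108.8   30.9  169.5] world [ 0.0687 -0.0597 -0.1824]
```

```bash
python3 -m crank '[[1,-27,8,17,0],[1,-54,16,34,0],[1,-81,24,52,0],[1,-109,31,69,0],[1,-109,31,69,0],[1,-109,31,69,0]]'; python3 - <<'E'
from h import *
H=fromcase(-.100,.001,.161);go(H)
E
```

```text
time: 14.82
tool_pos: [0.3287, -0.2044, 0.2979]
tool_rot: [3.128, -1.007, -0.348]
contact_force: [1.5, 0.3, -0.1]
opening: 0.0917
grip_force: 0.0
t 14.82 pos [ 0.3287 -0.2044  0.2979] az -20.9 down 32.3 y_el 0.4 q [-0.925  0.197  2.386  2.196  0.587 -1.046] grasp [ 0.4543 -0.2523  0.213 ] op 0.0917 gf 0.0 F [ 1.5  0.3 -0.1]
delta tool mm [  1.6  -0.8 100. ] world [ 0.0801 -0.0297 -0.052 ]
```

```bash
python3 -m crank '[[1,0,0,30,0],[1,1,-1,60,0],[1,1,-1,80,0],[1,1,-1,98,0],[1,1,-1,98,0]]'; python3 -m crank '[[0.2,0,0,0,0],[-0.2,0,0,0,0],[-0.6,0,0,0,0],[-1,0,0,0,0],[-1,0,0,0,0],[-1,0,0,0,0],[-1,0,0,0,0]]' 45; python3 - <<'E'
from h import *
p,R=axes();print("up100 in tool", (R.T@[0,0,100]).round(1))
E
```

```text
time: 15.23
tool_pos: [0.409, -0.2334, 0.2458]
tool_rot: [3.133, -1.006, -0.351]
contact_force: [0.7, -0.6, 0.7]
opening: 0.0919
grip_force: 0.0
time: 15.82
tool_pos: [0.4069, -0.2325, 0.2474]
tool_rot: [3.138, -1.007, -0.358]
contact_force: [-0.2, 0.6, 0.4]
opening: 0.0499
grip_force: 0.0
t 15.82 pos [ 0.4069 -0.2325  0.2474] az -20.8 down 32.3 y_el 0.1 q [-0.79   0.436  2.237  2.473  0.602 -1.235] grasp [ 0.5325 -0.2802  0.1624] op 0.0499 gf 0.0 F [-0.2  0.6  0.4]
up100 in tool [ 84.5   0.2 -53.4]
```

```bash
python3 -m crank '[[-1,0,0,0,0],[-1,0,0,0,0],[-1,0,0,0,0],[-1,0,0,0,0],[-1,0,0,0,0],[-1,0,0,0,0]]' 45; python3 - <<'E'
from h import *
axes()
p,d=vision.read_camera("top");cv2.imwrite("pics/t1.png",cv2.resize(p[20:320,180:480,::-1],(600,600)))
E
```

```text
time: 16.32
tool_pos: [0.4064, -0.2346, 0.2472]
tool_rot: [3.139, -1.006, -0.367]
contact_force: [-6.4, -10.9, -0.5]
opening: 0.0217
grip_force: 45.0
t 16.32 pos [ 0.4064 -0.2346  0.2472] az -21.2 down 32.4 y_el 0.1 q [-0.793  0.436  2.235  2.477  0.599 -1.235] grasp [ 0.5317 -0.2831  0.1621] op 0.0217 gf 45.0 F [ -6.4 -10.9  -0.5]
```

View pics/t1.png

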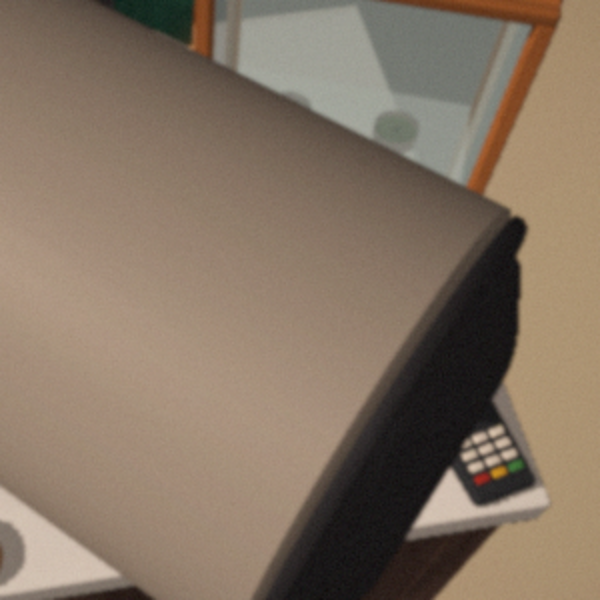

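```bash
python3 -c "
from h import *
p,R=axes();print(tocase(p+.159*R[:,2]),R.T@[0,0,100],R[:,1])"; python3 -m crank '[[-1,8,0,-5,0],[-1,25,0,-16,0],[-1,42,0,-27,0],[-1,59,0,-37,0],[-1,76,0,-48,0],[-1,93,0,-59,0],[-1,110,0,-69,0],[-1,127,0,-80,0],[-1,137,0,-87,0],[-1,142,0,-90,0],[-1,145,0,-92,0],[-1,145,0,-92,0]]'; python3 -c "
from h import *
axes()"
```

```text
t 16.37 pos [ 0.4064 -0.2346  0.2472] az -21.2 down 32.4 y_el 0.1 q [-0.793  0.436  2.235  2.477  0.599 -1.235] grasp [ 0.5317 -0.2831  0.162 ] op 0.0217 gf 45.0 F [ -6.9 -10.6   0.2]
[-0.10202231 -0.00111922  0.1620469 ] [ 84.45938775   0.1131907  -53.54062952] [-0.36023309 -0.93286164  0.00113191]
time: 17.37
tool_pos: [0.4064, -0.2342, 0.4197]
tool_rot: [3.132, -1.008, -0.361]
contact_force: [-5.0, -9.1, 1.7]
opening: 0.0221
grip_force: 45.0
t 17.37 pos [ 0.4064 -0.2342  0.4197] az -21.3 down 32.3 y_el 0.3 q [-0.792  0.081  2.024  1.379  0.359 -0.035] grasp [ 0.5316 -0.2831  0.3348] op 0.0221 gf 45.0 F [-5.  -9.1  1.7]
```

```bash
python3 -m crank '[[-1,3,2,-2,0],[-1,5,2,-3,0],[-1,7,2,-4,0],[-1,7,2,-4,0]]'; python3 -c "
from h import *
axes()";python3 -m crank '[[-1,3,0,-2,0],[-1,5,0,-3,0],[-1,5,0,-3,0]]'; python3 -c "
from h import *
axes()"
```

```text
time: 17.7
tool_pos: [0.4062, -0.2351, 0.4264]
tool_rot: [3.137, -1.005, -0.361]
contact_force: [0.5, -5.2, -3.5]
opening: 0.022
grip_force: 45.0
t 17.7 pos [ 0.4062 -0.2351  0.4264] az -21.0 down 32.4 y_el 0.1 q [-0.796  0.072  2.01   1.316  0.372  0.029] grasp [ 0.5316 -0.2832  0.3412] op 0.022 gf 45.0 F [ 0.5 -5.2 -3.5]
time: 17.95
tool_pos: [0.4067, -0.2354, 0.4281]
tool_rot: [3.141, -0.997, -0.364]
contact_force: [21.3, -15.5, -24.7]
opening: 0.0217
grip_force: 45.0
t 17.95 pos [ 0.4067 -0.2354  0.4281] az -20.9 down 32.9 y_el 0.0 q [-0.795  0.071  2.003  1.271  0.375  0.076] grasp [ 0.5314 -0.2831  0.3418] op 0.0217 gf 45.0 F [ 21.3 -15.5 -24.7]
```

```bash
python3 -m crank '[[-0.5,-3,0,2,0],[0.3,-3,0,2,0],[1,-3,0,2,0],[1,-3,0,2,0],[1,-3,0,2,0],[1,-3,0,2,0]]'; python3 - <<'E'
from h import *
axes()
D=[([1.20098,.34272,1.525],[.11646,.51179,.40405],[-3.14007,0,2.91779]),([1.1718,.482,.036],[.1069,.4523,.8382],[-3.1093,-.0118,2.9175]),([1.1751,.1561,1.0996],[.1022,.445,.6563],[-3.114,-.0107,2.9177]),([1.0381,-.1843,1.1569],[.0577,.2487,.7558],[-3.1178,-.009,2.9173]),
([-.322,.396,.594],[.6494,-.1398,.7901],[-3.082,1.055,2.858]),([-.925,.197,2.386],[.3287,-.2044,.2979],[3.128,-1.007,-.348]),([-.818,-.113,2.184],[.3399,-.1747,.4282],[3.133,-1.008,-.352]),([-.79,.436,2.237],[.4069,-.2325,.2474],[3.138,-1.007,-.358]),([1.4422,-.2948,.7876],[-.0672,.0818,.8796],[-3.1342,-.0045,2.9145])]
A=[];y=[]
for q,p,r in D:
    s2=q[1];s3=s2+q[2];z=Ro.from_euler("xyz",r).as_matrix()[:,2];z=Ro.from_euler("z",-q[0]).apply(z);pp=Ro.from_euler("z",-q[0]).apply(p)
    # d,h,a,b,e(perp elbow),c,lat
    A+=[[1,0,np.sin(s2),np.sin(s3),np.cos(s3),z[0],0],[0,1,np.cos(s2),np.cos(s3),-np.sin(s3),z[2],0],[0,0,0,0,0,z[1],1]];y+=list(pp)
A=np.array(A);x,r,k,s=np.linalg.lstsq(A,np.array(y),rcond=None);print(x.round(4),s.round(2));print((A@x-y).reshape(-1,3).round(4))
E
```

```text
time: 18.45
tool_pos: [0.4068, -0.234, 0.4295]
tool_rot: [3.138, -1.007, -0.357]
contact_force: [-0.2, -0.4, 0.5]
opening: 0.0516
grip_force: 0.0
t 18.45 pos [ 0.4068 -0.234   0.4295] az -20.7 down 32.3 y_el 0.1 q [-0.794  0.068  2.006  1.3    0.376  0.046] grasp [ 0.5325 -0.2816  0.3446] op 0.0516 gf 0.0 F [-0.2 -0.4  0.5]
[ 0.3676 -0.4921  0.5162 -0.0185 -0.0239 -0.1016  0.6018] [5.34 4.03 3.03 2.26 1.71 0.89 0.52]
[[ 0.0113  0.0476  0.1977]
 [ 0.1221 -0.0146 -0.237 ]
 [-0.0242  0.0592 -0.0551]
 [ 0.0033  0.0497 -0.1542]
 [-0.2105 -0.0288 -0.1857]
 [ 0.0453 -0.0427  0.2582]
 [-0.1324 -0.0237  0.1357]
 [ 0.0689 -0.068   0.3187]
 [ 0.116   0.0214 -0.2784]]
```

```bash
cat > kin.py <<'E'
from h import *
D=[([1.20098,.34272,1.525],[.11646,.51179,.40405],[-3.14007,0,2.91779]),([1.1718,.482,.036],[.1069,.4523,.8382],[-3.1093,-.0118,2.9175]),([1.1751,.1561,1.0996],[.1022,.445,.6563],[-3.114,-.0107,2.9177]),([1.0381,-.1843,1.1569],[.0577,.2487,.7558],[-3.1178,-.009,2.9173]),
([-.322,.396,.594],[.6494,-.1398,.7901],[-3.082,1.055,2.858]),([-.925,.197,2.386],[.3287,-.2044,.2979],[3.128,-1.007,-.348]),([-.818,-.113,2.184],[.3399,-.1747,.4282],[3.133,-1.008,-.352]),([-.79,.436,2.237],[.4069,-.2325,.2474],[3.138,-1.007,-.358]),([1.4422,-.2948,.7876],[-.0672,.0818,.8796],[-3.1342,-.0045,2.9145])]
A=[];y=[]
for q,p,r in D:
    s2=q[1];s3=s2+q[2];z=Ro.from_euler("xyz",r).as_matrix()[:,2];z=Ro.from_euler("z",-q[0]).apply(z);pp=Ro.from_euler("z",-q[0]).apply(p)
    A+=[[1,0,np.sin(s2),np.sin(s3),np.cos(s3),z[0],0],[0,0,0,0,0,z[1],1],[0,1,np.cos(s2),np.cos(s3),-np.sin(s3),z[2],0]];y+=list(pp)
A=np.array(A);x,r,k,s=np.linalg.lstsq(A,np.array(y),rcond=None)
d,h,a,b,e,c,lat=x
def ik(p,z):
    w=np.array(p)-c*np.array(z); r=np.sqrt(w[0]**2+w[1]**2-lat**2)
    q1=np.arctan2(w[1],w[0])-np.arctan2(lat,r)
    from scipy.optimize import least_squares
    f=lambda q:[d+a*np.sin(q[0])+b*np.sin(q[0]+q[1])+e*np.cos(q[0]+q[1])-r,h+a*np.cos(q[0])+b*np.cos(q[0]+q[1])-e*np.sin(q[0]+q[1])-w[2]]
    o=least_squares(f,[.3,2.2]);q2,q3=o.x
    fz=Ro.from_euler("z",q1).apply([np.sin(q2+q3),0,np.cos(q2+q3)])
    return np.round([q1,q2,q3,np.arccos(fz@z),o.cost],3)
E
python3 - <<'E'
from kin import *
print(x.round(4));print(abs(A@x-y).max())
p,R=axes();z=R[:,2]
B=np.array([.460,-.161,.06]);P=fromcase(-.017,-.002,.078)
for az,dn in((-20.7,32.3),(-20.7,45),(-20.7,60),(0,32),(10,32),(-20.7,20)):
    a1,d1=np.radians([az,dn]);zz=np.array([np.cos(a1)*np.cos(d1),np.sin(a1)*np.cos(d1),-np.sin(d1)])
    print(az,dn,"bottle",ik(B-.159*zz,zz),"plinth",ik(P-.159*zz,zz),"free",ik(np.array([.5,-.21,.06])-.159*zz,zz))
E
```

```text
[0.     0.2227 0.5065 0.3795 0.0466 0.1401 0.0764]
0.000184539557917196
t 18.45 pos [ 0.4068 -0.234   0.4295] az -20.7 down 32.3 y_el 0.1 q [-0.794  0.068  2.006  1.3    0.376  0.046] grasp [ 0.5325 -0.2816  0.3446] op 0.0516 gf 0.0 F [-0.2 -0.4  0.5]
-20.7 32.3 bottle [-0.642  0.802  2.598  1.257  0.   ] plinth [-0.726  0.71   2.044  0.655  0.   ] free [-0.696  0.738  2.442  1.044  0.   ]
-20.7 45 bottle [-0.598  0.552  2.469  0.668  0.   ] plinth [-0.695  0.633  1.92   0.287  0.   ] free [-0.654  0.565  2.321  0.544  0.   ]
-20.7 60 bottle [-0.554  0.431  2.276  0.125  0.   ] plinth [-0.657  0.619  1.723  0.328  0.   ] free [-0.607  0.484  2.133  0.123  0.   ]
0 32 bottle [-0.959  0.767  2.52   1.1    0.   ] plinth [-0.891  0.741  1.934  0.777  0.   ] free [-0.944  0.73   2.35   0.977  0.   ]
10 32 bottle [-1.036  0.741  2.432  1.023  0.   ] plinth [-0.94   0.768  1.841  0.868  0.   ] free [-1.009  0.728  2.262  0.962  0.   ]
-20.7 20 bottle [-0.682  1.138  2.658  1.846  0.   ] plinth [-0.751  0.837  2.114  1.047  0.   ] free [-0.733  0.981  2.501  1.541  0.   ]
```

```bash
python3 -m crank '[[0.3,0,0,-25,0],[0.3,0,0,-60,0],[0.3,0,0,-100,0],[0.3,0,0,-120,0],[0.3,0,0,-120,0]]' ; python3 - <<'E'
from h import *
go([.460,-.161,.18])
p,d=vision.read_camera("scene");cv2.imwrite("pics/s2.png",p[:,:,::-1])
E
```

```text
time: 18.87
tool_pos: [0.3101, -0.197, 0.4961]
tool_rot: [3.131, -1.012, -0.353]
contact_force: [0.5, -1.3, 0.6]
opening: 0.0598
grip_force: 0.0
t 18.87 pos [ 0.3101 -0.197   0.4961] az -20.9 down 32.0 y_el 0.3 q [-0.968 -0.226  2.066  0.975  0.619  0.337] grasp [ 0.436  -0.2451  0.4118] op 0.0598 gf 0.0 F [ 0.5 -1.3  0.6]
delta tool mm [-199.9  -88.4  116.5] world [ 0.024   0.0841 -0.2318]
```

View pics/s2.png

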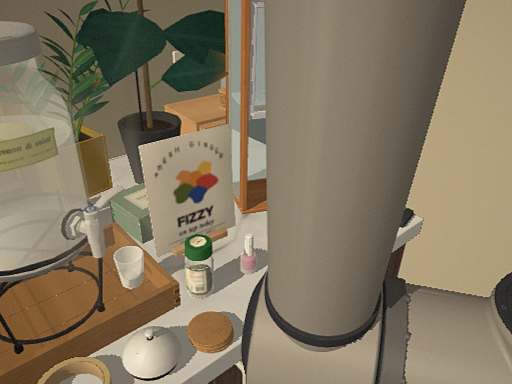

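```bash
python3 -m crank '[[0.3,-28,-13,16,0],[0.3,-57,-25,33,0],[0.3,-86,-38,50,0],[0.3,-114,-50,66,0],[0.3,-143,-63,83,0],[0.3,-172,-76,100,0],[0.3,-200,-88,117,0],[0.3,-200,-88,117,0],[0.3,-200,-88,117,0]]' ; python3 - <<'E'
from h import *
go([.460,-.161,.06])
E
```

```text
time: 19.67
tool_pos: [0.3365, -0.124, 0.2947]
tool_rot: [-3.12, -1.011, -0.368]
contact_force: [1.8, -0.8, 0.8]
opening: 0.06
grip_force: 0.0
t 19.67 pos [ 0.3365 -0.124   0.2947] az -19.6 down 32.0 y_el -0.7 q [-0.683  0.162  2.466  2.565  0.546 -1.236] grasp [ 0.4635 -0.1693  0.2103] op 0.06 gf 0.0 F [ 1.8 -0.8  0.8]
delta tool mm [-130.7   -4.8   74.6] world [-0.0035  0.0083 -0.1503]
```

```bash
python3 -m crank '[[0.3,-20,-5,10,0.01],[0.3,-40,-5,22,0.01],[0.3,-60,-5,35,0.01],[0.3,-70,-5,40,0.01],[0.3,-70,-5,40,0.01]]' ; python3 - <<'E'
from h import *
go([.460,-.161,.06])
for n in("top","scene"):
    p,d=vision.read_camera(n);cv2.imwrite(f"pics/{n}3.png",p[:,:,::-1])
    W=cloud(n,d);m=(W[...,2]>.06)&(W[...,2]<.1)&(abs(W[...,0]-.46)<.03)&(abs(W[...,1]+.16)<.03);print(n,m.sum())
E
```

```text
time: 20.08
tool_pos: [0.3351, -0.1169, 0.212]
tool_rot: [-3.097, -1.003, -0.391]
contact_force: [0.3, 0.9, -0.3]
opening: 0.0596
grip_force: 0.0
t 20.08 pos [ 0.3351 -0.1169  0.212 ] az -19.4 down 32.5 y_el -1.4 q [-0.663  0.491  2.567  2.798  0.924 -1.509] grasp [ 0.4616 -0.1614  0.1265] op 0.0596 gf 0.0 F [ 0.3  0.9 -0.3]
delta tool mm [-57.    1.8  34.4] world [-0.0016  0.0004 -0.0665]
top 0
scene 0
```

View pics/top3.png

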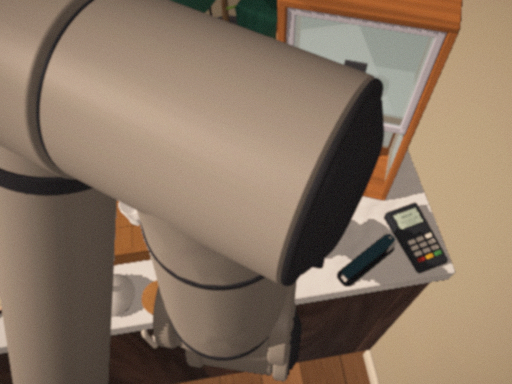

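```bash
python3 -m crank '[[0.3,-19,1,11,-0.01],[0.3,-38,2,22,-0.02],[0.3,-57,2,34,-0.02],[0.3,-57,2,34,-0.02],[0.3,-57,2,34,-0.02]]' ; python3 -c "
from h import *
go([.460,-.161,.06])"
```

```text
time: 20.6
tool_pos: [0.3339, -0.1174, 0.1482]
tool_rot: [-3.13, -1.01, -0.353]
contact_force: [-0.7, -0.3, -0.4]
opening: 0.0595
grip_force: 0.0
t 20.6 pos [ 0.3339 -0.1174  0.1482] az -19.4 down 32.1 y_el -0.4 q [-0.668  0.787  2.596  2.848  1.24  -1.645] grasp [ 0.4609 -0.1621  0.0636] op 0.0595 gf 0.0 F [-0.7 -0.3 -0.4]
delta tool mm [-3.7 -0.7  0.9] world [-0.0009  0.0011 -0.0036]
```

```bash
python3 -m crank '[[0.3,-7,0,4,0],[0.3,-7,0,4,0],[-1,-7,0,4,0],[-1,-7,0,4,0],[-1,-7,0,4,0],[-1,-7,0,4,0],[-1,-7,0,4,0],[-1,-7,0,4,0]]' 15; python3 -c "
from h import *
p,R=axes();print(R.T@[0,0,100])"
```

```text
time: 21.27
tool_pos: [0.3337, -0.1173, 0.1413]
tool_rot: [-3.133, -1.015, -0.35]
contact_force: [0.2, 0.7, 4.7]
opening: 0.0316
grip_force: 15.0
t 21.27 pos [ 0.3337 -0.1173  0.1413] az -19.5 down 31.8 y_el -0.3 q [-0.669  0.822  2.597  2.851  1.28  -1.658] grasp [ 0.461  -0.1624  0.0574] op 0.0316 gf 15.0 F [0.2 0.7 4.7]
[ 84.94617462  -0.46638422 -52.76295958]
```

```bash
python3 -m crank '[[-1,10,0,-6,0],[-1,34,0,-21,0],[-1,60,0,-37,0],[-1,85,0,-53,0],[-1,85,0,-53,0],[-1,85,0,-53,0]]' 20; python3 -c "
from h import *
go(fromcase(-.15,-.002,.12));go(fromcase(-.017,-.002,.0954))"
```

```text
time: 21.77
tool_pos: [0.3333, -0.1177, 0.2432]
tool_rot: [-3.137, -1.02, -0.347]
contact_force: [0.8, 0.3, -0.9]
opening: 0.0316
grip_force: 20.0
t 21.77 pos [ 0.3333 -0.1177  0.2432] az -19.6 down 31.6 y_el -0.1 q [-0.671  0.36   2.547  2.747  0.8   -1.463] grasp [ 0.4609 -0.163   0.16  ] op 0.0316 gf 20.0 F [ 0.8  0.3 -0.9]
delta tool mm [-2.9 86.9 71.1] world [ 0.0264 -0.1016 -0.04  ]
t 21.77 pos [ 0.3333 -0.1177  0.2432] az -19.6 down 31.6 y_el -0.1 q [-0.671  0.36   2.547  2.747  0.8   -1.463] grasp [ 0.4609 -0.163   0.16  ] op 0.0316 gf 20.0 F [ 0.8  0.3 -0.9]
delta tool mm [ 45.6  96.4 197. ] world [ 0.1482 -0.1551 -0.0646]
```

```bash
python3 -m crank '[[-1,0,25,18,0],[-1,-1,50,36,0],[-1,-2,75,55,0],[-1,-3,87,71,0],[-1,-3,87,71,0],[-1,-3,87,71,0]]'; python3 - <<'E'
from h import *
go(fromcase(-.017,-.002,.0954));print(tocase(np.array(telemetry.observe()["tool_pos"])))
for n in("top","scene"):
    p,d=vision.read_camera(n);cv2.imwrite(f"pics/{n}4.png",p[:,:,::-1])
E
```

```text
time: 22.27
tool_pos: [0.359, -0.2194, 0.1977]
tool_rot: [-3.126, -1.008, -0.357]
contact_force: [-0.1, 0.1, -0.9]
opening: 0.0314
grip_force: 20.0
t 22.27 pos [ 0.359  -0.2194  0.1977] az -19.4 down 32.3 y_el -0.5 q [-0.882  0.553  2.387  2.515  0.84  -1.422] grasp [ 0.4858 -0.2641  0.1129] op 0.0314 gf 20.0 F [-0.1  0.1 -0.9]
delta tool mm [ 57.    9.3 122.9] world [ 0.1234 -0.054  -0.0175]
[-0.28573985 -0.01219081  0.19774988]
```

View pics/top4.png

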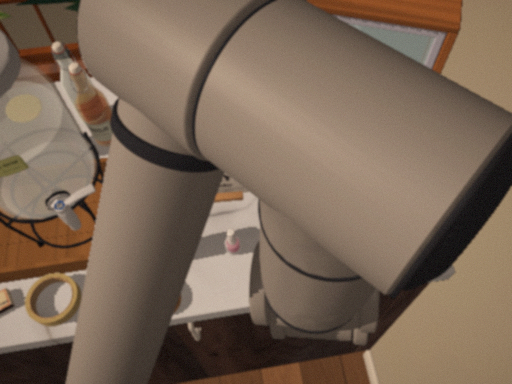

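```bash
python3 -m crank '[[-1,11,2,25,0],[-1,23,4,50,0],[-1,34,6,74,0],[-1,46,8,98,0],[-1,57,9,123,0],[-1,57,9,123,0],[-1,57,9,123,0]]'; python3 - <<'E'
from h import *
go(fromcase(-.017,-.002,.0764))
for n in("top","scene"):
    p,d=vision.read_camera(n);cv2.imwrite(f"pics/{n}5.png",p[:,:,::-1])
E
```

```text
time: 22.95
tool_pos: [0.4834, -0.2716, 0.183]
tool_rot: [-3.131, -1.012, -0.349]
contact_force: [-0.1, -0.2, -0.6]
opening: 0.0319
grip_force: 20.0
t 22.95 pos [ 0.4834 -0.2716  0.183 ] az -19.3 down 32.0 y_el -0.3 q [-0.734  0.666  2.039  2.547  0.624 -1.281] grasp [ 0.6106 -0.3162  0.0987] op 0.0319 gf 20.0 F [-0.1 -0.2 -0.6]
delta tool mm [-19.3   2.4  11.2] world [-0.0014 -0.0019 -0.0223]
```

View pics/scene5.png

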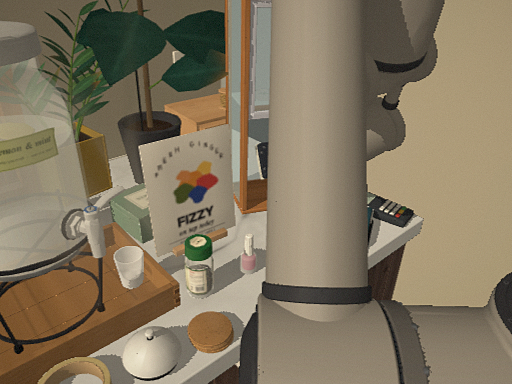

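```bash
python3 -m crank '[[-1,-8,2,5,0],[-1,-15,2,9,0],[-1,-15,2,9,0],[-1,-15,2,9,0]]'; python3 -c "
from h import *
go(fromcase(-.017,-.002,.0754))"; python3 -m crank '[[-1,-3,0,2,0],[-1,-4,0,2,0],[-1,-4,0,2,0]]'; python3 -c "
from h import *
go(fromcase(-.017,-.002,.0754))"
```

```text
time: 23.38
tool_pos: [0.4815, -0.2744, 0.165]
tool_rot: [-3.13, -1.011, -0.353]
contact_force: [-0.5, -0.1, -2.1]
opening: 0.0315
grip_force: 20.0
t 23.38 pos [ 0.4815 -0.2744  0.165 ] az -19.5 down 32.1 y_el -0.3 q [-0.741  0.707  2.042  2.572  0.661 -1.317] grasp [ 0.6085 -0.3193  0.0806] op 0.0315 gf 20.0 F [-0.5 -0.1 -2.1]
delta tool mm [-4.3 -1.4  2.9] world [ 0.0006  0.0013 -0.0052]
time: 23.63
tool_pos: [0.4816, -0.2744, 0.1614]
tool_rot: [-3.132, -1.012, -0.352]
contact_force: [0.4, 0.3, -0.9]
opening: 0.0316
grip_force: 20.0
t 23.63 pos [ 0.4816 -0.2744  0.1614] az -19.5 down 32.0 y_el -0.3 q [-0.741  0.716  2.042  2.579  0.67  -1.327] grasp [ 0.6087 -0.3193  0.0771] op 0.0316 gf 20.0 F [ 0.4  0.3 -0.9]
delta tool mm [-1.5 -1.3  0.9] world [ 0.0004  0.0013 -0.0017]
```

```bash
python3 -m crank '[[-1,-1,-1,1,0],[-1,-1,-1,2,0],[-1,-1,-1,2,0]]'|grep force; python3 -m crank '[[-1,-1,0,0,0],[-1,-1,0,0,0]]'|grep force;  python3 -m crank '[[-1,-1,0,0,0],[-1,-1,0,0,0]]'|grep force; python3 -c "
from h import *
go(fromcase(-.017,-.002,.0754))"
```

```text
contact_force: [-0.2, -0.7, -0.3]
grip_force: 20.0
contact_force: [0.0, 1.1, 2.2]
grip_force: 20.0
contact_force: [0.7, 1.5, 5.9]
grip_force: 20.0
t 24.22 pos [ 0.4828 -0.2737  0.1591] az -19.5 down 31.7 y_el -0.2 q [-0.739  0.722  2.041  2.588  0.679 -1.336] grasp [ 0.6104 -0.3187  0.0755] op 0.0317 gf 20.0 F [0.7 1.5 5.9]
delta tool mm [-0.8 -0.2 -1.1] world [-0.0012  0.0007 -0.0001]
```

```bash
python3 -m crank '[[-0.2,0,0,0,0],[-0.1,0,0,0,0],[0.1,0,0,0,0],[0.3,0,0,0,0],[0.3,0,0,0,0],[0.3,0,0,0,0]]'; python3 -m crank '[[0.3,0,0,-10,0],[0.3,0,0,-30,0],[0.3,0,0,-60,0],[0.3,0,0,-95,0],[0.3,0,0,-130,0],[0.3,0,0,-165,0],[0.3,0,0,-165,0]]';python3 - <<'E'
from h import *
go(fromcase(-.096,-.001,.342))
for n in("top","scene"):
    p,d=vision.read_camera(n);cv2.imwrite(f"pics/{n}6.png",p[:,:,::-1]);W=tocase(cloud(n,d))
    w=W.reshape(-1,3);m=(w[:,2]>.03)&(w[:,2]<.14)&(abs(w[:,0]+.017)<.035)&(abs(w[:,1])<.035);print(n,m.sum(),np.percentile(w[m],[2,50,98],0).round(4) if m.sum()>5 else "")
E
```

```text
time: 24.72
tool_pos: [0.4821, -0.2735, 0.1578]
tool_rot: [-3.132, -1.012, -0.352]
contact_force: [0.0, 0.7, -0.4]
opening: 0.0587
grip_force: 0.0
time: 25.3
tool_pos: [0.3466, -0.2242, 0.2473]
tool_rot: [-3.132, -1.012, -0.352]
contact_force: [0.3, -0.1, -0.2]
opening: 0.0596
grip_force: 0.0
t 25.3 pos [ 0.3466 -0.2242  0.2473] az -19.5 down 32.0 y_el -0.3 q [-0.925  0.388  2.375  2.35   0.717 -1.25 ] grasp [ 0.4737 -0.2693  0.163 ] op 0.0596 gf 0.0 F [ 0.3 -0.1 -0.2]
delta tool mm [186.3  -7.1 -39.5] world [ 0.0635 -0.0161  0.179 ]
top 0 
scene 202 [[-0.0307 -0.0008  0.0328]
 [-0.0222  0.0083  0.0722]
 [-0.0114  0.0144  0.1154]]
```

```bash
python3 -c "
import cv2;p=cv2.imread('pics/scene6.png');cv2.imwrite('pics/s6c.png',cv2.resize(p[60:230,200:370],(600,600)))"; python3 -m crank '[[0.3,30,0,-20,0],[0.3,62,0,-39,0],[0.3,93,0,-59,0],[0.3,125,0,-79,0],[0.3,157,-5,-92,0],[0.3,186,-7,-100,0],[0.3,186,-7,-100,0],[0.3,186,-7,-100,0]]'; python3 -c "
from h import *
go(fromcase(-.098,-.001,.342))"
```

```text
time: 26.07
tool_pos: [0.366, -0.226, 0.4584]
tool_rot: [-3.134, -1.015, -0.349]
contact_force: [-0.3, 0.2, -0.6]
opening: 0.0598
grip_force: 0.0
t 26.07 pos [ 0.366  -0.226   0.4584] az -19.5 down 31.8 y_el -0.2 q [-0.878 -0.045  2.033  1.165  0.494  0.154] grasp [ 0.4934 -0.271   0.3745] op 0.0598 gf 0.0 F [-0.3  0.2 -0.6]
delta tool mm [-4.4 -1.2 54.7] world [ 0.042  -0.0136 -0.0325]
```

View pics/s6c.png

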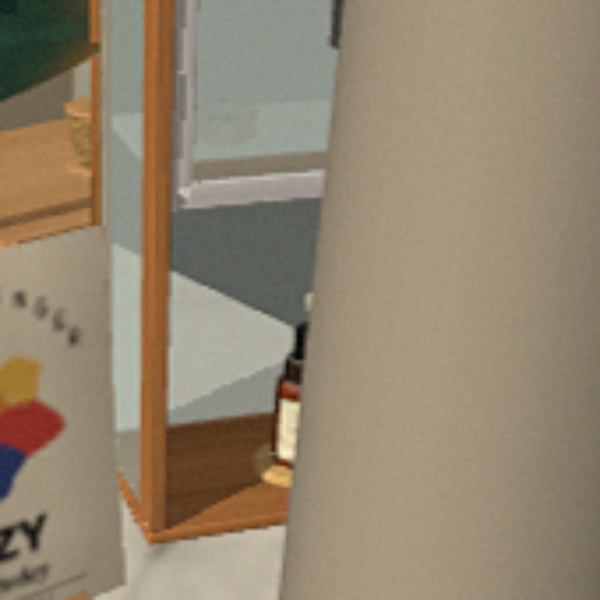

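The bottle stands upright on the plinth at about crop (290,400), and the sash is up. Next I regrip the handle.

```bash
python3 -m crank '[[0.3,-2,0,15,0],[0.3,-4,-1,35,0],[0.3,-4,-1,53,0],[0.3,-4,-1,53,0],[-1,-4,-1,53,0],[-1,-4,-1,53,0],[-1,-4,-1,53,0],[-1,-4,-1,53,0],[-1,-4,-1,53,0],[-1,-4,-1,53,0],[-1,-4,-1,53,0]]' 45; python3 -c "
from h import *
p,R=axes();print(tocase(p+.159*R[:,2]),R.T@[0,0,-100])"
```

```text
time: 26.98
tool_pos: [0.4056, -0.239, 0.4251]
tool_rot: [-3.132, -1.014, -0.351]
contact_force: [-1.5, 3.5, 2.2]
opening: 0.0223
grip_force: 45.0
t 26.98 pos [ 0.4056 -0.239   0.4251] az -19.5 down 31.9 y_el -0.3 q [-0.814  0.079  2.01   1.354  0.408 -0.023] grasp [ 0.5329 -0.284   0.341 ] op 0.0223 gf 45.0 F [-1.5  3.5  2.2]
[-0.10057132 -0.00145962  0.34098312] [-84.8721845    0.48711864  52.88170774]
```

```bash
python3 -m crank '[[-1,-8,0,5,0],[-1,-24,0,15,0],[-1,-40,0,25,0],[-1,-56,0,35,0],[-1,-72,0,45,0],[-1,-88,0,55,0],[-1,-104,0,65,0],[-1,-120,1,75,0],[-1,-136,1,85,0],[-1,-152,1,95,0],[-1,-164,1,102,0],[-1,-168,1,105,0]]'; python3 -c "
from h import *
p,R=axes();print(tocase(p+.159*R[:,2]))"
```

```text
time: 27.98
tool_pos: [0.4058, -0.2391, 0.2252]
tool_rot: [-3.13, -1.011, -0.353]
contact_force: [-4.2, 2.6, 2.3]
opening: 0.0223
grip_force: 45.0
t 27.98 pos [ 0.4058 -0.2391  0.2252] az -19.5 down 32.1 y_el -0.3 q [-0.813  0.499  2.243  2.472  0.673 -1.275] grasp [ 0.5329 -0.2839  0.1408] op 0.0223 gf 45.0 F [-4.2  2.6  2.3]
[-0.10054083 -0.00140856  0.14083007]
```

```bash
python3 -m crank '[[-1,-4,0,2,0],[-1,-7,0,4,0],[-1,-8,0,5,0],[-1,-8,0,5,0]]'; python3 -m crank '[[-1,-2,0,1,0],[-1,-3,0,2,0],[-1,-3,0,2,0]]';python3 -c "
from h import *
axes()"
```

```text
time: 28.32
tool_pos: [0.4058, -0.239, 0.217]
tool_rot: [-3.132, -1.012, -0.351]
contact_force: [0.9, 2.9, -1.7]
opening: 0.0223
grip_force: 45.0
time: 28.57
tool_pos: [0.4056, -0.2388, 0.2146]
tool_rot: [-3.132, -1.016, -0.352]
contact_force: [-12.3, 6.4, 13.0]
opening: 0.0222
grip_force: 45.0
t 28.57 pos [ 0.4056 -0.2388  0.2146] az -19.5 down 31.8 y_el -0.3 q [-0.813  0.529  2.251  2.503  0.707 -1.314] grasp [ 0.533  -0.284   0.1309] op 0.0222 gf 45.0 F [-12.3   6.4  13. ]
```

```bash
python3 -m crank '[[-1,-1,0,1,0],[-1,-1,0,1,0],[-0.2,0,0,0,0],[0.3,0,0,0,0],[0.3,0,0,0,0],[0.3,0,0,0,0],[0.3,0,0,0,0]]'; python3 -m crank '[[0.3,0,0,-20,0],[0.3,0,0,-55,0],[0.3,0,0,-95,0],[0.3,20,0,-130,0],[0.3,50,0,-150,0],[0.3,80,0,-170,0]]'; python3 -c "
from h import *
go([.35,.0,.5])"
```

```text
time: 29.15
tool_pos: [0.4062, -0.2393, 0.2134]
tool_rot: [-3.132, -1.013, -0.351]
contact_force: [1.1, 0.3, -0.1]
opening: 0.0507
grip_force: 0.0
time: 29.65
tool_pos: [0.3109, -0.2055, 0.3483]
tool_rot: [-3.123, -1.014, -0.355]
contact_force: [1.1, 0.1, 0.2]
opening: 0.0594
grip_force: 0.0
t 29.65 pos [ 0.3109 -0.2055  0.3483] az -19.1 down 31.9 y_el -0.6 q [-0.997  0.037  2.341  1.791  0.566 -0.64 ] grasp [ 0.4385 -0.2496  0.2643] op 0.0594 gf 0.0 F [1.1 0.1 0.2]
delta tool mm [ 110.4 -208.2 -264.9] world [-0.0885  0.2496  0.2357]
```

```bash
python3 -m crank '[[0.3,34,0,-21,0],[0.3,68,0,-42,0],[0.3,102,0,-63,0],[0.3,136,-10,-84,0],[0.3,170,-40,-106,0],[0.3,170,-80,-106,0],[0.3,170,-120,-106,0],[0.3,170,-160,-106,0],[0.3,170,-200,-106,0],[0.3,170,-240,-106,0],[0.3,170,-240,-106,0]]'; python3 - <<'E'
from h import *
axes()
ims=[]
for n in("top","scene"):
    p,d=vision.read_camera(n);ims.append(p[:,:,::-1]);W=tocase(cloud(n,d))
    w=W.reshape(-1,3);m=(w[:,2]>.03)&(w[:,2]<.14)&(abs(w[:,0]+.017)<.035)&(abs(w[:,1])<.035);print(n,m.sum(),np.percentile(w[m],[2,50,98],0).round(4) if m.sum()>5 else "")
cv2.imwrite("pics/f.png",cv2.resize(np.hstack([ims[0][0:300,140:440],ims[1][0:300,120:420]]),(800,400)))
E
```

```text
time: 30.57
tool_pos: [0.3619, -0.0663, 0.5341]
tool_rot: [-3.124, -1.001, -0.354]
contact_force: [0.7, -1.0, -0.7]
opening: 0.0599
grip_force: 0.0
t 30.57 pos [ 0.3619 -0.0663  0.5341] az -19.1 down 32.6 y_el -0.5 q [-0.419 -0.256  1.978  0.176  0.426  1.375] grasp [ 0.4885 -0.1101  0.4484] op 0.0599 gf 0.0 F [ 0.7 -1.  -0.7]
top 0 
scene 0
```

View pics/f.png

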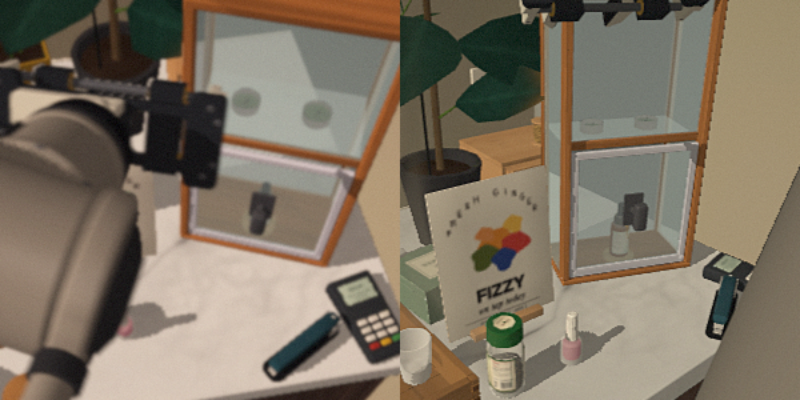

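The sash is shut on the sill at crop (630,265), with the bottle upright behind the glass at (620,237). The jar and the polish bottle are still where they were.

```bash
python3 -m crank '[[0.3,0,0,0,0],[0.3,0,0,0,0],[0.3,0,0,0,0]]'|head -1; python3 -c "
from cell import ticket;print(ticket.hand_in())"
```

```text
time: 30.92
the job is handed in; nothing more can be done
None
```

I raised the sash to its stop, stood the dropper bottle upright on the plinth (within about 3 mm of centre by depth readings), slid the sash shut, left the other two containers standing where they were, and handed the job in at 30.9 s.

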